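# Park the serving plank behind the post in its bay

## Robot

A 7-joint arm with a two-finger parallel gripper is mounted at the origin on the work surface. World frame = base frame: x ahead of the robot, y to its left, z up, the work surface at z = 0. Lengths are in m, angles in rad, forces in N, time in s.
With the tool pointing down it reaches from about 0.4 to 0.9 m from the base axis. Payload 5.6 kg.
Tool frame: the origin (TCP) lies midway between the tips of the shut fingers; the grasp point (between the pads) lies 19 mm behind it; y points along the fingers, z is the direction in which the jaws open and shut, and the axes are right-handed (so a half turn about y gives the same grasp; the last joint's range is limited). The gripper opens to 92 mm and grips with 3 to 60 N. Pads are 20 mm wide; open, the fingers measure 128 mm over their backs; the gripper's body (75 mm by 189 mm) begins 69 mm behind the grasp point.
Start: joints at [1.14, 0.468, -0.012, 1.603, 0.006, 1.071, -0.056], TCP at [0.246, -0.602, 0.215] pointing down, gripper open.
Joint ranges: [-2.53, 2.53], [-0.31, 2.02], [-1.57, 1.55], [0.28, 2.44], [-1.29, 4.43], [0.15, 1.84], [-2.92, 2.92]. Speed limits (rad/s): [2.57, 2.57, 3.14, 3.14, 3.14, 3.14, 3.14].

## Interface

Orientations are given as a 3x3 rotation matrix whose columns are the frame's x, y, z axes.
In Python, from station import env, effector, solver, viewer, workorder, search_frame, tip_of gives the robot as it stands. Calls block until the motion is done:
- env.reach(position, orientation): joint-space move of the TCP to a pose.
- env.movel(position, frame=None, rate=0.15): straight line of the TCP; frame=None keeps the orientation; rate is the mean speed in m/s.
- env.goto_joints(angles): joint-space move.
- effector.release() and effector.grasp(squeeze=None): open the fingers fully, or close them until they stop; squeeze is the grip in N (None keeps the last).
- env.pause(seconds).
- solver.inverse_kinematics(position, orientation): joint angles nearest the present ones, or None.
- env.sense(): the state.
- viewer.read_camera(name): name is "scene" or "top"; returns (picture, depth): 400x640x3 uint8, red, green, blue; 400x640 float32, m along the optical axis (not along the pixel's ray), 0 where there is no reading.
- viewer.camera_info(name): a dict with "intrinsics" (3x3 intrinsics, pixels), "eye" and "rotation" of the camera in the world. Camera axes: x right, y up, looking along -z (the intrinsics and any distortion apply to the point x, -y, -z); pixel columns grow to the right and rows downward; lengths in m; the calibration is good to about 2 mm. A picture is of the moment at which its call begins. camera_info takes no time and is no camera call.
A pose or a line that the arm cannot do raises env.PlanningError and nothing moves.
- workorder.finish_job(): hands the job in, once; it reports no verdict.
Trained networks look in the newest picture that a camera, given by its name, has taken for a name from the list of things; names that differ only in an ending like _2 or _b are one class to them, and where a whole thing is asked for, a point or a joint stands for the part that bears it (a point fixed in the world has none). Each returns a list of dicts, best first, with "score" (0 to 1); they miss things now and then, are a little off and sometimes report something else, mostly with a low value. They report only what shows in the picture. A call takes as long as a camera call.
- search_frame(camera, name): "at" ([x, y, z] in m, in world coordinates, good to about 4 mm: the middle of the surface that is visible of it).
- tip_of(camera, name): "at" ([x, y, z] in m, in world coordinates, good to about 4 mm: a listed point, or the origin of a listed thing).
The state is a dict: "t": time; "joint_positions": joint angles; "joint_velocities": joint speeds; "tau": joint torques, N m; "ee_pos": TCP position; "tcp_rot": TCP orientation; "wrist_force": force on the tool from outside, world axes, zero at the start; "moment": the same for the moment, N m; "gripper_width": finger opening in m.
Only numpy, scipy, OpenCV 4.12 (cv2) and the standard library are available. Lean on these libraries where they do the work, as an engineer would, in place of code of your own. Each camera call takes 0.05 s, during which the arm holds its last target. There are 200 camera calls.

## Task

Park the long wooden serving plank in its bay, the low three-sided steel rail on the stall counter: push one end of it in past the upright post, then the other, until its long side lies flush along the bay's back rail, behind the post and between the two side rails. Only push it with the fingers, so that it stays flat on the counter and is never picked up, and leave the jar, the squeeze bottle and the cup standing where they are.

Things in the scene. Friction and masses are not known exactly. Their poses are not given: they have to be found in the camera images.
- plank: loose flat wooden serving plank, 260 mm long (its y axis), 44 mm wide (x), 24 mm thick (z up), about 0.15 to 0.31 kg, with three dark round marks on top. It slides on the counter and stays where it is left. Origin at the centre of its underside. It starts in front of the bay's open side, on the robot's side of the post, roughly parallel to the bay
- plank_left (a point): middle of the plank's +y end face, 12 mm above its underside
- plank_right (a point): middle of the plank's -y end face, 12 mm above its underside
- bay: fixed bay of three stainless steel rails, 30 mm high and 12 mm thick, standing on the counter, with no floor of its own. Origin on the counter. x points into the bay (away from the robot), y along it. The back rail's inner face is the plane x = +50 mm. The side rails' inner faces are at y = +170 and -170 mm, so it is 340 mm long inside; they run from the back rail out to x = -60 mm. The side towards the robot (-x) is open
- post: fixed dark steel round post, 28 mm in diameter, 60 mm high, origin at the centre of its foot. It stands in front of the bay's open side: in the bay's frame at x about -64 mm and y about +65 or about -65 mm (it changes from run to run). From it to the farther side rail is less than the plank's length, so the plank does not go in straight; the end on the post's side has to go in first, tucked in behind the post
- socket: empty socket for the post at the other place, a flat steel disc 40 mm across flush with the counter (nothing can hit it). Origin at its centre
- jar: yellow jar with steel lid, standing, 68 mm in diameter, 95 mm high, loose; origin at the centre of its foot. Bystander
- squeezer: red squeeze bottle with white cap, standing, 52 mm in diameter, 160 mm high, loose; origin at the centre of its foot. Bystander
- cup: white ceramic cup, standing, 72 mm across the rim, 80 mm high, loose; origin at the centre of its foot. Bystander

How it is judged:
On the way:
1. one end of the plank is in the bay, behind the post, while its other end is still outside (((x of plank_left in the frame of bay above -0.045 m and x of plank_right in the frame of bay below -0.07 m) or (x of plank_right in the frame of bay above -0.045 m and x of plank_left in the frame of bay below -0.07 m))), for 0.05 s.
At the end, for the whole second after the job is handed in: The plank lies flat and still in the bay, between the side rails and behind the post, its long side against the back rail to within 8 mm at both ends; the jar, the squeeze bottle and the cup stand within 30 mm of where they were (y of plank in the frame of bay between -0.046 and 0.046 m and x of each of plank_left, plank_right in the frame of bay above 0.02 m and height (world z) of plank below 0.006 m and angle between plank's own z axis and vertical below 0.06 rad and linear speed of plank below 0.01 m/s and angular speed of plank below 0.05 rad/s and not (distance of jar from where it was at the start of the episode above 0.03 m or angle between jar's own z axis and vertical above 0.4 rad) and not (distance of squeezer from where it was at the start of the episode above 0.03 m or angle between squeezer's own z axis and vertical above 0.4 rad) and not (distance of cup from where it was at the start of the episode above 0.03 m or angle between cup's own z axis and vertical above 0.4 rad)); the robot touches nothing.
It fails at once if the plank is lifted or tipped off the counter (height (world z) of plank above 0.015 m or angle between plank's own z axis and vertical above 0.2 rad).
It fails at once if the yellow jar is shoved aside (over 30 mm) or knocked over (distance of jar from where it was at the start of the episode above 0.03 m or angle between jar's own z axis and vertical above 0.4 rad).
It fails at once if the squeeze bottle is shoved aside (over 30 mm) or knocked over (distance of squeezer from where it was at the start of the episode above 0.03 m or angle between squeezer's own z axis and vertical above 0.4 rad).
It fails at once if the cup is shoved aside (over 30 mm) or knocked over (distance of cup from where it was at the start of the episode above 0.03 m or angle between cup's own z axis and vertical above 0.4 rad).
It also fails if it takes over 72 s, if anything falls off the work surface, if the arm or the gripper's body presses on something with over 40 N, if the wrist force passes 120 N, or if a joint passes its speed limit or range.

## Working session

There is one attempt and no reset: what is moved stays moved. The work goes in short steps, each a Python script; the robot and the scene stay as the last script left them, time stands still between calls to the robot, and variables do not carry over. Pictures are saved under pics/ and viewed, about 8 in all and at most 12, crops included, and the job is handed in when it is done.

```bash
mkdir -p pics; ls; python3 - <<'E'
from station import *
import cv2,numpy as np
for c in ("top","scene"):
    p,d=viewer.read_camera(c); cv2.imwrite(f"pics/{c}0.png",p[:,:,::-1])
    i=viewer.camera_info(c); print(c,np.round(i["intrinsics"],1).tolist(),np.round(i["eye"],3),np.round(i["rotation"],3).tolist())
    for n in ("plank","plank_left","plank_right","bay","post","socket","jar","squeezer","cup"):
        r=tip_of(c,n); print(n,[(np.round(a["at"],3).tolist(),round(a["score"],2)) for a in r[:2]])
s=env.sense(); print(s["t"],s["tcp_rot"],s["gripper_width"])
E
```

```text
pics
top [[431.1, 0.0, 326.2], [0.0, 431.1, 193.0], [0.0, 0.0, 1.0]] [ 0.42  -0.006  1.191] [[0.017, 0.985, -0.17], [-1.0, 0.014, -0.017], [-0.015, 0.171, 0.985]]
plank [([0.469, -0.088, 0.0], 0.91)]
plank_left [([0.498, 0.042, 0.014], 0.71), ([0.564, 0.397, -0.002], 0.35)]
plank_right [([0.431, -0.21, 0.013], 0.67), ([0.494, 0.035, 0.013], 0.35)]
bay []
post [([0.574, -0.12, -0.002], 0.68)]
socket [([0.579, -0.004, 0.001], 0.71)]
jar [([0.566, 0.397, -0.0], 0.71), ([0.429, -0.211, 0.012], 0.36)]
squeezer [([0.608, -0.406, -0.0], 0.65)]
cup [([0.771, 0.079, -0.001], 0.93), ([0.472, -0.09, 0.002], 0.49)]
scene [[475.3, 0.0, 326.3], [0.0, 475.3, 198.6], [0.0, 0.0, 1.0]] [ 1.019 -0.657  0.872] [[0.854, -0.371, 0.364], [0.52, 0.621, -0.587], [-0.008, 0.691, 0.723]]
plank [([0.464, -0.084, 0.001], 0.86)]
plank_left [([0.5, 0.037, 0.011], 0.66)]
plank_right []
bay [([0.641, -0.069, -0.002], 0.63)]
post [([0.571, -0.124, 0.001], 0.69)]
socket [([0.576, 0.001, -0.0], 0.52)]
jar [([0.564, 0.395, -0.001], 0.87), ([0.64, -0.066, -0.001], 0.6)]
squeezer [([0.608, -0.406, -0.0], 0.69), ([0.637, -0.07, 0.0], 0.29)]
cup [([0.769, 0.079, -0.0], 0.87)]
1.0 [[-9.25767479e-01 -2.39466192e-05  3.78093341e-01]
 [-3.78093340e-01 -4.88772669e-05 -9.25767478e-01]
 [ 4.06491704e-05 -9.99999999e-01  3.61949269e-05]] 0.0918323450545986
```

View pics/top0.png

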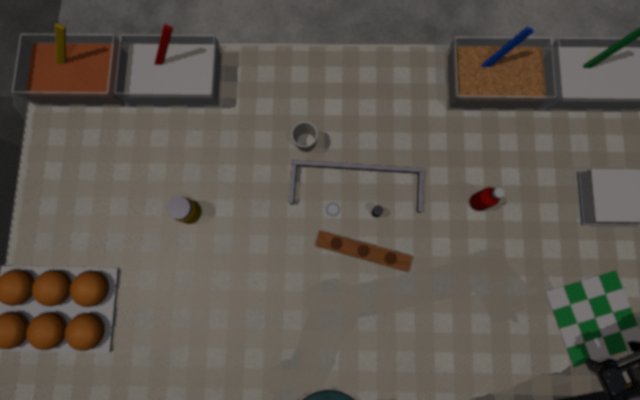

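```bash
cat > h.py <<'E'
from station import *
import cv2,numpy as np
def cloud(c="top"):
    p,d=viewer.read_camera(c); i=viewer.camera_info(c); K=np.array(i["intrinsics"])
    v,u=np.mgrid[:400,:640]
    P=np.stack([(u-K[0,2])/K[0,0]*d,-(v-K[1,2])/K[1,1]*d,-d],-1)@np.array(i["rotation"]).T+np.array(i["eye"])
    return p,d,P
E
python3 - <<'E'
from h import *
p,d,P=cloud()
z=P[...,2]; 
# rails: grey, z 22..38mm
m=(z>.02)&(z<.04)&(P[...,0]>.5)&(P[...,0]<.75)&(abs(P[...,1]+.065)<.25)&(d>0)
Q=P[m]; np.save("rail.npy",Q)
print(len(Q),Q.min(0),Q.max(0))
im=np.zeros((400,640),np.uint8); im[m]=255; cv2.imwrite("pics/mask.png",im)
print(cv2.minAreaRect(Q[:,:2].astype(np.float32)))
m2=(z>.012)&(z<.035)&(P[...,0]>.38)&(P[...,0]<.56)&(abs(P[...,1]+.085)<.2)&(d>0)
print(cv2.minAreaRect(P[m2][:,:2].astype(np.float32)),m2.sum())
E
```

```text
1162 [ 0.50025544 -0.25204328  0.02002175] [0.74974577 0.11546467 0.03914782]
((0.6061134934425354, -0.0624547004699707), (0.3724936544895172, 0.24238896369934082), 80.11175537109375)
((0.4674014449119568, -0.08866554498672485), (0.2606063485145569, 0.044146060943603516), 75.37885284423828) 1598
```

```bash
cat >> h.py <<'E'
def R(phi):
    c,s=np.cos(phi),np.sin(phi); return np.array([[s,0,c],[-c,0,s],[0,-1,0]])
import json,os
if os.path.exists("bay.json"): B=json.load(open("bay.json"))
def axes(): c,s=np.cos(B["yaw"]),np.sin(B["yaw"]); return np.array([[c,-s],[s,c]])
def b2w(q): return axes()@np.asarray(q,float)+B["o"]
def w2b(q): return axes().T@(np.asarray(q,float)-B["o"])
def plank(save=None):
    """bay-frame (centre, left end, right end, tilt deg + = right end further in)"""
    pts=[]
    for c in ("top","scene"):
        p,d,P=cloud(c); q=p.astype(int); z=P[...,2]
        if save and c=="top": cv2.imwrite(save,p[120:320,200:520,::-1].repeat(2,0).repeat(2,1))
        m=(z>.018)&(z<.030)&(d>0)&(q[...,0]-q[...,2]>25)&(P[...,0]>.33)&(P[...,0]<.75)&(P[...,1]>-.33)&(P[...,1]<.3)
        pts.append(P[m][:,:2])
        if c=="top": n,_=0,0
    out=[]
    for Q in pts+[np.vstack(pts)]:
        if len(Q)<50: continue
        (c,s,a)=cv2.minAreaRect(Q.astype(np.float32)); 
        a=np.radians(a if s[0]>s[1] else a+90); u=np.array([np.cos(a),np.sin(a)])
        u=axes().T@u; u=u*np.sign(u[1]); c=w2b(c)
        print("plank n%d size %s c %s L %s R %s tilt %.1f"%(len(Q),np.round(sorted(s),3),np.round(c,3),np.round(c+.13*u,3),np.round(c-.13*u,3),np.degrees(np.arctan2(-u[0],u[1]))))
def st(m=""):
    s=env.sense(); print(m,"t %.1f"%s["t"],"tcp_b",np.round(w2b(s["ee_pos"][:2]),3),"z %.3f"%s["ee_pos"][2],"F",np.round(s["wrist_force"],1))
def line(q,z=.010,rate=.12,phi=None):
    """straight move to bay-frame q; phi (bay frame) optional"""
    env.movel([*b2w(q),z],None if phi is None else R(phi+B["yaw"]),rate)
E
python3 - <<'E'
import h; from h import *
from scipy.optimize import least_squares
p,d,P=cloud(); z=P[...,2]; q=p.astype(int)
m=(z>.022)&(z<.036)&(P[...,0]>.56)&(P[...,0]<.73)&(abs(P[...,1]+.065)<.22)&(d>0)&(q[...,0]-q[...,2]<25)
Q=P[m][:,:2]
Q=Q[np.hypot(Q[:,0]-.573,Q[:,1]+.122)>.03]
def f(v):
    c,s=np.cos(v[2]),np.sin(v[2]); X=(Q-v[:2])@np.array([[c,-s],[s,c]])
    def box(x0,x1,y0,y1): return np.hypot(np.maximum(0,abs(X[:,0]-(x0+x1)/2)-0*(x1-x0)/2)*(abs(X[:,0]-(x0+x1)/2)>(x1-x0)/2)+.0*X[:,0],np.maximum(0,abs(X[:,1]-(y0+y1)/2)-(y1-y0)/2))
    D=lambda x0,x1,y0,y1: np.hypot(np.maximum(0,abs(X[:,0]-(x0+x1)/2)-(x1-x0)/2),np.maximum(0,abs(X[:,1]-(y0+y1)/2)-(y1-y0)/2))
    return np.min([D(.056,.056,-.176,.176),D(-.06,.062,.176,.176),D(-.06,.062,-.176,-.176)],0)
r=least_squares(f,[.639,-.065,-.04],loss="soft_l1",f_scale=.004)
print(len(Q),r.x,np.median(f(r.x)))
h.B=dict(o=list(r.x[:2]),yaw=float(r.x[2])); json.dump(h.B,open("bay.json","w"))
print("post_b",w2b([.5725,-.122]),"socket_b",w2b([.5775,-.0015]))
plank()
E
```

```text
986 [ 0.64300712 -0.06849405 -0.0504668 ] 0.0032208605271498714
post_b [-0.06771823 -0.05699459] socket_b [-0.06880326  0.06360422]
plank n1529 size [0.043 0.261] c [-0.175 -0.029] L [-0.148  0.099] R [-0.201 -0.156] tilt -11.7
plank n1482 size [0.047 0.262] c [-0.176 -0.026] L [-0.151  0.102] R [-0.201 -0.153] tilt -11.2
plank n3011 size [0.047 0.263] c [-0.176 -0.027] L [-0.151  0.101] R [-0.202 -0.154] tilt -11.3
```

```bash
python3 - <<'E'
from h import *
effector.grasp(5)
a=np.radians(11.5); u=np.array([np.sin(a),np.cos(a)])   # bay-frame plank axis, + = left
r=np.array([-.202,-.155]); phi=-a
s=r-.04*u
env.reach([*b2w(s),.2],R(phi+B["yaw"])); st("hover")
line(s,rate=.2); st("down")
line(r+.085*u,rate=.1); st("pushed")
line(r+.04*u,rate=.2); line(r-.03*u,z=.12,rate=.25)
plank(); st()
E
```

```text
hover t 4.0 tcp_b [-0.21  -0.196] z 0.200 F [ 0.3 -0.3  0.5]
down t 5.1 tcp_b [-0.209 -0.195] z 0.011 F [-0.3  0.   0.1]
pushed t 6.5 tcp_b [-0.185 -0.072] z 0.010 F [ 0.7 -0.1  0.2]
plank n1525 size [0.043 0.26 ] c [-0.156  0.065] L [-0.131  0.192] R [-0.182 -0.063] tilt -11.4
plank n1326 size [0.048 0.26 ] c [-0.158  0.067] L [-0.133  0.194] R [-0.183 -0.061] tilt -11.0
plank n2851 size [0.048 0.262] c [-0.158  0.066] L [-0.133  0.194] R [-0.183 -0.061] tilt -11.2
 t 7.7 tcp_b [-0.209 -0.182] z 0.119 F [ 0.4  0.  -0.6]
```

```bash
python3 - <<'E'
from h import *
a=np.radians(11.3); u=np.array([np.sin(a),np.cos(a)]); n=np.array([np.cos(a),-np.sin(a)])
r=np.array([-.183,-.062])
line(r-.03*u,rate=.2)
line(r+.025*u,rate=.1); st("pushed")
line(r-.02*u,rate=.2)
r=r+.035*u
s=r+.02*u-.06*n
line(r-.05*u-.06*n,z=.05,rate=.2); line(s,rate=.2,phi=0.0); st("behind")
line(s+np.array([.10,.0]),rate=.1); st("p1")
line(s+np.array([.06,.0]),rate=.2); line(s+np.array([-.06,-.05]),z=.12,rate=.25)
plank("pics/a.png"); st()
E
```

```text
pushed t 9.2 tcp_b [-0.178 -0.038] z 0.010 F [-0.1 -0.1  0.4]
behind t 10.7 tcp_b [-0.231  0.003] z 0.009 F [ 0.6 -1.1 -0.9]
p1 t 11.8 tcp_b [-0.131  0.004] z 0.010 F [0.5 0.4 0.1]
plank n1514 size [0.044 0.259] c [-0.116  0.109] L [-0.147  0.236] R [-0.086 -0.017] tilt 13.6
plank n1279 size [0.045 0.264] c [-0.118  0.11 ] L [-0.149  0.236] R [-0.087 -0.016] tilt 13.9
plank n2793 size [0.046 0.264] c [-0.118  0.11 ] L [-0.148  0.237] R [-0.087 -0.016] tilt 13.7
 t 13.1 tcp_b [-0.29  -0.046] z 0.120 F [-0.1 -0.4 -0.2]
```

View pics/a.png

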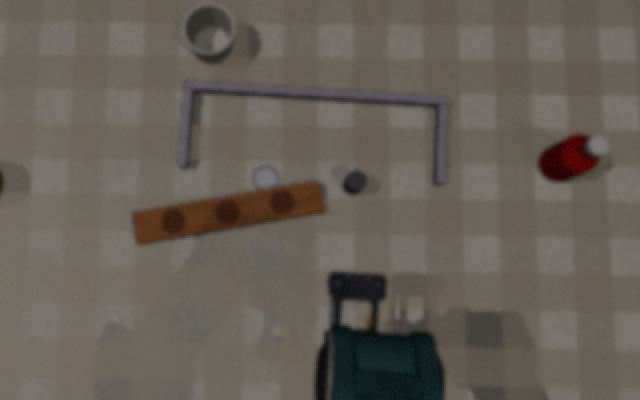

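```bash
python3 - <<'E'
from h import *
line([-.15,-.011],rate=.2); st("behind")
line([-.080,-.003],rate=.1); st("p1")
line([-.12,-.02],rate=.2); line([-.22,0.0],z=.12,rate=.25)
plank(); st()
E
```

```text
behind t 14.2 tcp_b [-0.151 -0.011] z 0.010 F [ 0.1 -0.7 -1.5]
p1 t 15.0 tcp_b [-0.081 -0.003] z 0.010 F [ 0.1 -0.5 -0. ]
plank n1506 size [0.045 0.26 ] c [-0.098  0.11 ] L [-0.163  0.223] R [-0.034 -0.003] tilt 29.8
plank n1284 size [0.044 0.263] c [-0.1    0.111] L [-0.165  0.224] R [-0.035 -0.002] tilt 29.9
plank n2790 size [0.045 0.263] c [-0.099  0.111] L [-0.164  0.224] R [-0.035 -0.002] tilt 29.7
 t 16.2 tcp_b [-0.219  0.   ] z 0.119 F [-0.7 -0.2 -0.3]
```

```bash
python3 - <<'E'
from h import *
a=np.radians(29.8); u=np.array([-np.sin(a),np.cos(a)]); n=np.array([np.cos(a),np.sin(a)])
L=np.array([-.164,.224])
line(L+.045*u,z=.12,rate=.25,phi=a); line(L+.045*u,rate=.2); st("behind")
line(L-.09*u,rate=.1); st("pushed")
line(L-.05*u,rate=.2); line(L-.05*u-.09*n,z=.12,rate=.25)
plank("pics/b.png"); st()
E
```

```text
behind t 18.1 tcp_b [-0.186  0.263] z 0.011 F [-0.4  0.1  0.1]
pushed t 19.6 tcp_b [-0.119  0.146] z 0.010 F [-0.2 -0.3  0.4]
plank n1491 size [0.045 0.26 ] c [-0.048  0.022] L [-0.112  0.135] R [ 0.017 -0.091] tilt 29.8
plank n1539 size [0.044 0.263] c [-0.05   0.024] L [-0.114  0.136] R [ 0.015 -0.089] tilt 29.8
plank n3030 size [0.045 0.264] c [-0.049  0.024] L [-0.113  0.137] R [ 0.015 -0.089] tilt 29.7
 t 20.8 tcp_b [-0.217  0.136] z 0.119 F [0.9 0.1 0. ]
```

View pics/b.png

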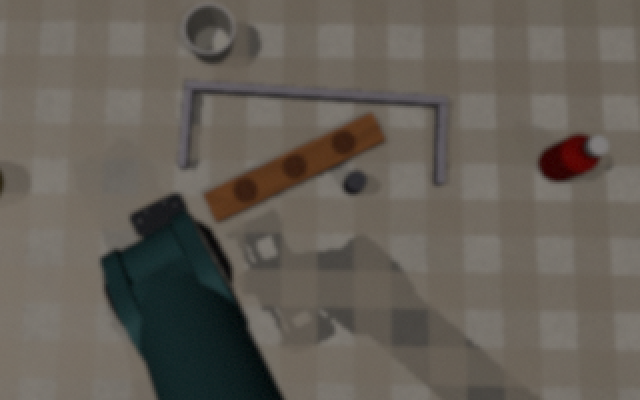

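```bash
python3 - <<'E'
from h import *
a=np.radians(29.8); u=np.array([-np.sin(a),np.cos(a)]); n=np.array([np.cos(a),np.sin(a)])
L=np.array([-.113,.136])
line(L+.04*u,z=.06,rate=.25); line(L+.03*u,rate=.2)
line(L-.006*u,rate=.08); st("pushed")   # face ends 10 mm ahead: ~16 mm push
line(L+.03*u,rate=.2)
L=L-.016*u
s=L-.022*u-.065*n
line(L+.02*u-.08*n,z=.06,rate=.25); line(s,rate=.2,phi=0.); st("behind")
line([-.035,s[1]+.015],rate=.1); st("p1")
line([-.08,s[1]],rate=.2); line([-.20,s[1]],z=.12,rate=.25)
plank(); st()
E
```

```text
pushed t 22.4 tcp_b [-0.11  0.13] z 0.010 F [ 0.1  0.2 -0.3]
behind t 23.9 tcp_b [-0.151  0.072] z 0.009 F [ 0.3  0.4 -0.4]
p1 t 25.2 tcp_b [-0.035  0.086] z 0.010 F [-0.2 -0.5 -0.4]
plank n1452 size [0.044 0.26 ] c [ 0.006 -0.002] L [0.001 0.128] R [ 0.011 -0.131] tilt 2.2
plank n1710 size [0.045 0.261] c [ 0.005 -0.001] L [0.    0.129] R [ 0.01 -0.13] tilt 2.1
plank n3162 size [0.046 0.261] c [ 0.005 -0.001] L [0.    0.129] R [ 0.01  -0.131] tilt 2.2
 t 26.5 tcp_b [-0.199  0.071] z 0.119 F [-0.7 -0.1 -0.1]
```

```bash
python3 - <<'E'
from h import *
def push(y,x0,x1):
    x=x0
    while x<x1:
        x+=.002; line([x,y],rate=.04)
        f=env.sense()["wrist_force"][0]
        if f<-6: break
    st("push y%.3f"%y)
line([-.06,.05],z=.05,rate=.25); line([-.06,.05],rate=.2); line([-.034,.05],rate=.1)
push(.05,-.034,-.014)
line([-.045,.05],rate=.2); line([-.045,-.008],rate=.2); line([-.03,-.008],rate=.1)
push(-.008,-.03,-.008)
line([-.06,-.008],rate=.2); line([-.20,-.008],z=.12,rate=.25)
plank("pics/c.png"); st()
E
```

```text
push y0.050 t 30.6 tcp_b [-0.014  0.05 ] z 0.010 F [-1.  -0.2  0.2]
push y-0.008 t 34.4 tcp_b [-0.009 -0.008] z 0.010 F [-5.  -0.7  3.1]
plank n1426 size [0.044 0.259] c [ 0.028 -0.003] L [0.028 0.127] R [ 0.028 -0.133] tilt -0.1
plank n1622 size [0.043 0.263] c [ 0.026 -0.   ] L [0.026 0.13 ] R [ 0.025 -0.13 ] tilt -0.1
plank n3048 size [0.046 0.263] c [ 0.027 -0.   ] L [0.027 0.13 ] R [ 0.027 -0.13 ] tilt -0.1
 t 35.7 tcp_b [-0.199 -0.008] z 0.119 F [ 0.8 -0.6 -0.3]
```

View pics/c.png

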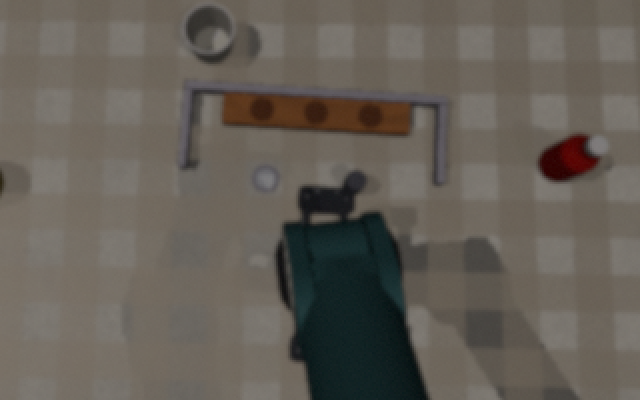

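The plank lies flush along the back rail, from pixel (222,108) to (411,117). The cup at (210,32) and the bottle at (573,157) have not moved, and the hand is clear, so I'm handing the job in.

```bash
python3 - <<'E'
from h import *
viewer.read_camera("top")
for n in ("jar","squeezer","cup"): print(n,[np.round(a["at"],3).tolist() for a in tip_of("top",n)[:1]])
workorder.finish_job(); st("done")
E
```

```text
jar [[0.566, 0.395, -0.002]]
squeezer [[0.608, -0.408, 0.001]]
cup [[0.77, 0.076, -0.001]]
the job is handed in; nothing more can be done
the job is handed in; nothing more can be done
```

The plank is parked in its bay and the job is handed in. The robot's clock read about 36 s of the 72 s allowed, and no verdict was reported.

**What I did:** I used only pushes with the shut fingers.
- Slid the plank along its length, clear of the post.
- Swung the right end in past the post. At that point the right end was at x = -0.035 m and the left at -0.164 m in the bay frame, which meets the on-the-way condition.
- Slid it diagonally behind the post, then swung the left end in.
- Pressed it against the back rail until the wrist force along x reached about 5 N.

**Last checks:**
- **Plank position:** the two cameras put both ends at x = 0.025 to 0.028 m (the limit is above 0.02 m). The centre is at y ≈ 0 and the tilt to the rail is about -0.1°.
- **Bystanders:** the jar, squeeze bottle and cup were found within 3 mm of where they started, which is inside the detection error.
- **Hand:** it was about 0.12 m up and touching nothing.

**Disagreement:** my fit of the bay from the rails differed from the post and socket detections. It put the post about 4 mm off in x and 8 mm off in y from its nominal place. The contact force and the final picture both confirm the plank is flush with the back rail.

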